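# Pack the grooming box and park the clipper

### The job

Put the grooming kit away: swing the grooming box's top tray fully open by its handle, pack everything that lies on the steel tray into the compartment underneath, then lower the top tray fully shut again over it. The clipper stays out to charge: have it lie on its charging pad, flush against both the end stop and the side stop. Leave the brush holder, the jar and the lotion bottle alone.

Things in the scene. Friction and masses are not known exactly. Their poses are not given: they have to be found in the camera images.
- kit_box: Dark steel open-topped grooming box, fixed: 216 mm long (its x), 184 wide (y), walls 60 high and 4 thick, floor 4 thick, so the compartment is 208 x 176 x 56 mm deep. Origin at the centre of its underside; z up. A bright aluminium top tray (216 x 184 x 30 mm, bottom 62 and rim 92 mm above the box's underside when closed) covers it, carried on cantilever arms so that it stays level as it swings up and over to the box's +y side.
- tray_arm (a joint): Angle of the cantilever arms of the top tray, rad: 0 closed over the compartment (start), 2.094 (120 degrees, end stop) fully open beside the box. Arms 125 mm long: at angle q the tray, always level, has moved from its closed place by 125*(sin(q-60deg)+sin 60deg) mm along the box's +y and 125*(cos(q-60deg)-0.5) mm up. Stiff hinges: the tray stays where it is left and takes 6 to 8 N at the handle to move, so it must be guided all the way to either end.
- tray_handle (a point): Middle of the top tray's wooden handle bar, which runs along the box's x: 120 mm long, 14 wide, 14 high, held on two posts (100 mm apart) 57 mm clear above the tray's underside. When closed it is at 0, 0, 126 mm in the box's frame. Axes as the box's.
- charging_pad: Black flat charging pad, fixed: 230 (x) x 125 (y) x 6 mm, with two grey upright stops 32 mm high over the work surface: the end stop along its +x edge (inner face at x = +107 mm) and the side stop along its +y edge (inner face at y = +54.5 mm). Origin at the centre of its underside, z up.
- clipper: Silver hair clipper lying on the charging pad, 160 mm long (x, blade towards +x, blade edge at x = +80 and tail at x = -80 mm), body 44 wide (y) and 36 high (z), about 0.3 kg, loose. Origin at mid-length at the centre of its underside. Seated: blade edge against the end stop and its +y flank against the side stop, so its origin is then at about 27, 32.5, 6 mm in the pad's frame.
- steel_tray: Rectangular steel tray on a low turntable, fixed in this job: 330 (x) x 190 (y) mm, inner floor 14 mm above the work surface, rim at 20 mm. Origin under its centre on the work surface.
- comb: Rose-coloured comb lying flat, 140 x 28 x 12 mm, 30 g. Origin at the centre of its underside, x along its length, z up. It starts lying on the steel tray, may be absent.
- trimmer: Slim silver trimmer, 135 x 28 x 24 mm, about 0.1 kg. Origin at the centre of its underside, x along its length, z up. It starts lying on the steel tray, may be absent.
- razor_case: Flat black case, 136 x 34 x 18 mm, 70 g. Origin at the centre of its underside, x along its length, z up. It starts lying on the steel tray, may be absent.
- nail_brush: Wooden nail brush, bristles down, 100 x 34 x 28 mm, 60 g. Origin at the centre of its underside, x along its length, z up. It starts lying on the steel tray, may be absent.
- brush_holder: White ceramic brush holder with three brushes, 72 mm across, 155 high in all; stands beyond the work. Origin at its underside.
- glass_jar: Glass jar with twist cap, 68 mm across, 95 high; stands beyond the work. Origin at its underside.
- lotion: White lotion bottle, 52 mm across, 150 high; stands beyond the work. Origin at its underside.

How it is judged:
By the outcome, as a careful person would: the job done as asked, in the order asked, and still so for the second after the job is handed in, with the robot touching nothing.
Of comb, trimmer, razor_case, nail_brush only 2 to 4 are there at a start; the rules pass over those that are not, and their reading is None.
At some moment in a run one of clipper may be knocked a few centimetres aside while the robot is not near it.
Once in a run the grip may slacken for a moment while it holds something.
It also fails if it takes over 210 s, if anything falls off the work surface, if the arm or the gripper's body presses on something with over 40 N, if the wrist force passes 120 N, or if a joint passes its speed limit or range.

### The arm

A 6-joint arm with a two-finger parallel gripper is mounted at the origin on the work surface. World frame = base frame: x ahead of the robot, y to its left, z up, the work surface at z = 0. Lengths are in m, angles in degrees, forces in N, time in s.
With the tool pointing down it reaches from about 0.25 to 0.85 m from the base axis. Payload 12.5 kg.
Tool frame: the origin (TCP) lies on the front face of the gripper's body, between the roots of the fingers; the fingertips stand 84 mm ahead of it and the grasp point (between the pads) lies 65 mm ahead of it; z points along the fingers, x is the direction in which the jaws open and shut, and the axes are right-handed (so a half turn about z gives the same grasp; the last joint's range is limited). The gripper opens to 93 mm and grips with 3 to 60 N. Pads are 15 mm wide; open, the fingers measure 128 mm over their backs; the gripper's body (75 mm by 188 mm) begins 65 mm behind the grasp point.
Start: joints at [-71.368, 20.094, 94.641, -0, 65.266, -4.847], TCP at [0.219, -0.504, 0.303] pointing down, gripper open.
Joint ranges: [-157.81, 157.81], [-45, 120.19], [0.68, 151.7], [-89.99, 269.99], [4.06, 180], [-164.3, 164.3]. Speed limits (degrees/s): [127.2, 127.2, 159.86, 180, 180, 180].

### API

Orientations are given as [roll, pitch, yaw] about the fixed x, y, z axes, in that order (R = Rz(yaw) Ry(pitch) Rx(roll)).
In Python, from station import robot, camera, workorder gives the robot as it stands.
- The arm moves only by the shell command python3 -m inch 'ROWS' [FORCE]. ROWS is a JSON object of lists of equal length, an entry for each row: "rotation": the turn, a rotation vector about the world's x, y, z in degrees, a list of three; "offset": the shift along the world's x, y, z in mm, a list of three; "jaw": the closure, from 0 (fully open) to 1 (shut). A call has 1 to 5 rows; each row shifts and turns the pose as measured when the row begins; what a row does not reach is not made up. A row lasts 1/8 s, in which the tool goes at most 62.5 mm and 10.7 degrees, less where a joint would pass 70% of its speed; a pose out of reach is approached as far as the arm can. A call is refused whole if a number of a shift passes 62.5 or a number of a turn 10.7, either way. A call with a gripper value outside its range is refused whole. The fingers move at their own pace and stop on an object; FORCE is the grip in N (left out, the last holds). Time passes only in rows, so rows that do not move let the fingers close. It gives the time, the measured TCP pose, the force and the opening at its end, in the units of the state.
- robot.state(): the state, without advancing time (a new reading comes with each control period).
- camera(name): name is "side" or "top" or "wrist"; returns a dict with "frame" (400x640x3 uint8, red, green, blue), "fov_y" (degrees; the focal length in pixels is half the picture's height over the tangent of half this angle, whatever the lens; pixels are square), "cx", "cy" (the principal point, pixels), "origin" and "orientation" of the camera in the world; the wrist camera has in their place "hand_eye" (4x4, takes a point from camera to tool coordinates, whose origin is the TCP and whose axes are the tool frame's). Camera axes: x right, y up, looking along -z (the intrinsics and any distortion apply to the point x, -y, -z); pixel columns grow to the right and rows downward; lengths in m; the calibration is good to about 2 mm. A picture is of the moment at which its call begins: read the wrist's pose just before it. There is no depth.
- workorder.close_job(): hands the job in, once; it reports no verdict.
The state is a dict: "clock": time; "joint_pos": joint angles; "qd": joint speeds; "joint_torque": joint torques, N m; "position": TCP position; "tool_rot": TCP orientation; "ft_force": force on the tool from outside, world axes, zero at the start; "torque": the same for the moment, N m; "grip_width": finger opening in m.
Only numpy, scipy, OpenCV 4.12 (cv2) and the standard library are available. Lean on these libraries where they do the work, as an engineer would, in place of code of your own. Each camera call takes 0.05 s, during which the arm holds its last target. There are 200 camera calls.

## Working session

There is one attempt and no reset: what is moved stays moved. The work goes in short steps, Python scripts to look and compute and a shell command to move; the robot and the scene stay as the last step left them, time stands still between calls to the robot, and variables do not carry over. Pictures are saved under pics/ and viewed, about 12 in all and at most 16, crops included, and the job is handed in when it is done.

```bash
ls; mkdir -p pics
python3 - <<'E'
from station import robot,camera
import cv2,numpy as np
print(robot.state())
for n in("top","side"):
    c=camera(n); cv2.imwrite(f"pics/{n}0.png",c["frame"][:,:,::-1]); print(n,{k:v for k,v in c.items() if k!="frame"})
E
```

```text
pics
{'clock': 0.0, 'joint_pos': array([-7.13690765e+01,  2.01243337e+01,  9.46757589e+01, -6.19380358e-04,
        6.52667830e+01, -4.84637861e+00]), 'qd': array([ 0.03768444,  0.03804612, -0.04729359, -0.07131813, -0.09050673,
        0.0007334 ]), 'joint_torque': array([-3.26089812e-04, -4.97321177e+01, -2.85253429e+01,  6.98319753e-02,
        2.56955432e-02, -8.65333959e-05]), 'position': array([ 0.21906331, -0.50422589,  0.30220932]), 'tool_rot': array([-1.79994910e+02,  6.66839911e-02, -6.65224355e+01]), 'ft_force': array([-0.87658502, -0.50666712, -0.31501684]), 'torque': array([ 0.00053522, -0.00146262, -0.00942439]), 'grip_width': 0.09313388721194214}
top {'fov_y': 46.295433379372845, 'cx': 323.1449756085375, 'cy': 196.98167384979143, 'origin': array([ 0.41709839, -0.0309842 ,  1.02826221]), 'orientation': array([ 10.19492403,  -0.89781179, -88.81179173])}
side {'fov_y': 56.25393929343743, 'cx': 315.66799662338065, 'cy': 199.6948016848193, 'origin': array([0.52479721, 0.64301874, 0.63058158]), 'orientation': array([  51.73109756,   -0.65308742, -173.12604778])}
```

View pics/top0.png

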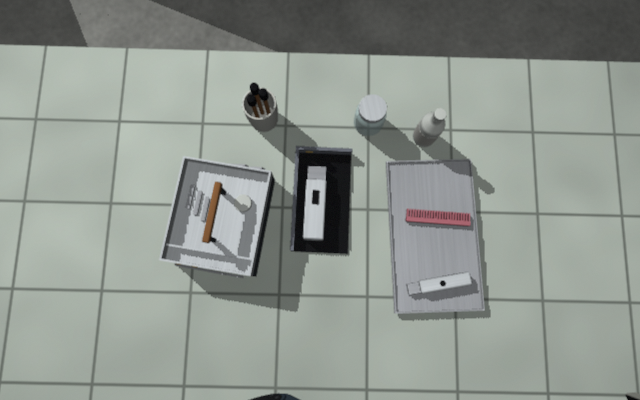

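View pics/side0.png

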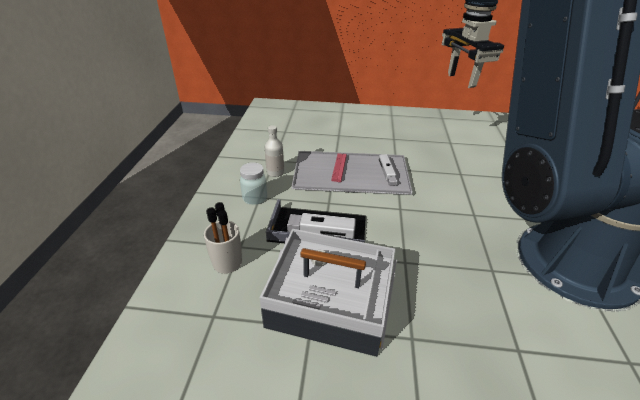

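```bash
cat > h.py <<'E'
import numpy as np, cv2
from scipy.spatial.transform import Rotation as Ro
from station import robot,camera
def cam(n):
    s=robot.state(); c=camera(n)
    if "hand_eye" in c:
        T=np.eye(4); T[:3,:3]=Ro.from_euler("xyz",s["tool_rot"],degrees=True).as_matrix(); T[:3,3]=s["position"]
        M=T@np.array(c["hand_eye"]); c["R"],c["o"]=M[:3,:3],M[:3,3]
    else: c["R"]=Ro.from_euler("xyz",c["orientation"],degrees=True).as_matrix(); c["o"]=np.array(c["origin"])
    c["f"]=200/np.tan(np.radians(c["fov_y"]/2)); return c
def w(c,p,z):
    p=np.atleast_2d(p).astype(float)
    d=np.c_[(p[:,0]-c["cx"])/c["f"],-(p[:,1]-c["cy"])/c["f"],-np.ones(len(p))]@c["R"].T
    return c["o"]+d*((z-c["o"][2])/d[:,2])[:,None]
def px(c,P):
    q=(np.atleast_2d(P)-c["o"])@c["R"]
    return np.c_[c["cx"]+c["f"]*q[:,0]/-q[:,2],c["cy"]-c["f"]*q[:,1]/-q[:,2]]
def box(c,mask,z,roi):
    "largest blob in roi (x0,y0,x1,y1): rectangle fitted in world at height z: centre, sizes, long-axis yaw"
    m=np.zeros(mask.shape,np.uint8); x0,y0,x1,y1=roi; m[y0:y1,x0:x1]=mask[y0:y1,x0:x1]
    k=max(cv2.findContours(m,0,1)[0],key=cv2.contourArea)[:,0]
    P=w(c,k,z)[:,:2]; r=cv2.minAreaRect((P*1000).astype(np.float32))
    b=cv2.boxPoints(r); e=[b[1]-b[0],b[2]-b[1]]; e=max(e,key=np.linalg.norm)
    return np.round(r[0],1),np.round(sorted(r[1]),1),round(float(np.degrees(np.arctan2(e[1],e[0]))%180),1)
def hsv(c): return cv2.cvtColor(c["frame"],cv2.COLOR_RGB2HSV).astype(int)
E
python3 - <<'E'
from h import *
c=cam("top"); H=hsv(c); h,s,v=H[...,0],H[...,1],H[...,2]
print("handle",box(c,(h<18)&(s>120)&(v>60),.133,(190,170,240,260)))
print("comb",box(c,((h>165)|(h<8))&(s>80),.026,(395,190,480,240)))
print("trimmer",box(c,(v>195),.038,(400,262,480,300)), box(c,(v>215),.038,(400,262,480,300)))
print("steel",box(c,(s<40)&(v>110),.02,(380,150,495,325)))
print("pad",box(c,(v<45),.006,(285,140,360,260)))
print("clip",box(c,(v>130),.042,(298,160,335,245)))
print("tray",box(c,(v>120)&(s<40),.092,(155,150,280,282)))
for p in [(410,285),(440,285),(425,300),(440,216),(440,230),(435,250)]: print(p,H[p[1],p[0]])
cv2.imwrite("pics/z.png",cv2.resize(c["frame"][135:325,150:500,::-1],None,fx=2.25,fy=2.25,interpolation=2))
E
```

```text
handle (array([544.6, 172.9]), array([ 12.3, 115.3]), 171.7)
comb (array([ 559.1, -292. ]), array([ 26.7, 137.1]), 87.2)Traceback (most recent call last):
  File "<stdin>", line 5, in <module>
  File "h.py", line 21, in box
    k=max(cv2.findContours(m,0,1)[0],key=cv2.contourArea)[:,0]
      ~~~^^^^^^^^^^^^^^^^^^^^^^^^^^^^^^^^^^^^^^^^^^^^^^^^
ValueError: max() iterable argument is empty
```

Run:
```python
from h import *
c=cam("top"); H=hsv(c); h,s,v=H[...,0],H[...,1],H[...,2]
for p in [(410,289),(450,282),(425,303),(435,250),(315,225),(340,210),(323,150),(350,158),(200,250)]: print(p,H[p[1],p[0]])
def t(n,*a):
    try: print(n,box(c,*a))
    except Exception as e: print(n,"none")
for k in (160,170,180): t("trimmer",v>k,.038,(400,262,480,300))
t("steel",(s<40)&(v>110),.02,(380,150,495,325))
t("pad",(v<35),.006,(285,140,360,260))
for k in (100,140):t("clip",(v>k),.042,(298,160,335,245))
t("tray",(v>100)&(s<40),.092,(155,150,280,282))
cv2.imwrite("pics/z.png",cv2.resize(c["frame"][135:325,150:500,::-1],None,fx=2.25,fy=2.25,interpolation=2))
```

```text
(410, 289) [107  11 167]
(450, 282) [103  11 200]
(425, 303) [103  11 162]
(435, 250) [105  10 157]
(315, 225) [101  10 201]
(340, 210) [120  14  18]
(323, 150) [111  29  89]
(350, 158) [120  20  25]
(200, 250) [ 98  11 190]
trimmer (array([ 422.9, -239.7]), array([65.3, 78. ]), 179.5)
trimmer (array([ 421.1, -301.3]), array([ 22.8, 105.3]), 101.4)
trimmer (array([ 421. , -301.2]), array([ 21.9, 104.2]), 101.2)
steel (array([ 523.2, -295.8]), array([256.2, 383.4]), 180.0)
pad (array([591.5, -41.8]), array([115.9, 222.4]), 178.7)
clip (array([584. , -24.3]), array([ 43.4, 158.2]), 178.3)
clip (array([583.7, -24.4]), array([ 40.7, 154.4]), 178.2)
tray (array([545.8, 174.1]), array([257.3, 266.6]), 1.4)
```

View pics/z.png

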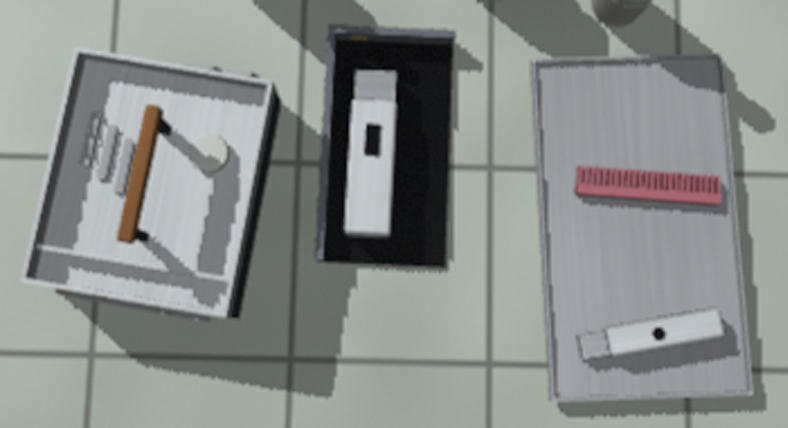

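Top view: tray handle at crop (140,173), clipper on pad at (370,150) with a gap to both stops, comb (648,185) and trimmer (652,333) on the steel tray; no razor case or nail brush. Side stop is to the left (+y), end stop is at the top (+x). Moving above the handle with the jaw axis across it.

```bash
python3 -m inch '{"rotation":[[0,0,9.9],[0,0,9.9],[0,0,9.9],[0,0,9.9],[0,0,9.9]],"offset":[[22,45,0],[22,45,0],[22,45,0],[22,45,0],[22,45,0]],"jaw":[0,0,0,0,0]}'
python3 -m inch '{"rotation":[[0,0,9.9],[0,0,9.9],[0,0,9.9],[0,0,9.9],[0,0,9.9]],"offset":[[22,45,0],[22,45,0],[22,45,0],[22,45,0],[22,45,0]],"jaw":[0,0,0,0,0]}'
python3 -m inch '{"rotation":[[0,0,9.9],[0,0,9.9],[0,0,9.9],[0,0,9.9],[0,0,9.9]],"offset":[[22,45,0],[22,45,0],[22,45,0],[22,45,0],[22,45,0]],"jaw":[0,0,0,0,0]}'
```

```text
clock: 0.82
position: [0.33, -0.2746, 0.3016]
tool_rot: [-180.0, 0.0, -15.8]
ft_force: [0.3, -0.5, 0.1]
grip_width: 0.0928
clock: 1.45
position: [0.4423, -0.0416, 0.3021]
tool_rot: [179.9, -0.0, 35.4]
ft_force: [0.2, 0.0, -0.3]
grip_width: 0.0932
clock: 2.08
position: [0.5547, 0.192, 0.302]
tool_rot: [179.9, -0.0, 86.6]
ft_force: [-0.4, -0.4, 0.6]
grip_width: 0.093
```

```bash
python3 -m inch '{"rotation":[[0,0,-4.9],[0,0,0]],"offset":[[-10,-19,0],[0,0,0]],"jaw":[0,0]}'
python3 - <<'E'
from h import *
c=cam("wrist"); H=hsv(c); h,s,v=H[...,0],H[...,1],H[...,2]
print(robot.state()["position"],c["o"])
print("handle",box(c,(h<18)&(s>120)&(v>60),.133,(0,0,640,400)), px(c,[.5446,.1729,.133]))
cv2.imwrite("pics/w1.png",c["frame"][:,:,::-1])
E
```

```text
clock: 2.33
position: [0.5452, 0.1759, 0.3007]
tool_rot: [180.0, -0.0, 82.0]
ft_force: [0.9, -0.1, -0.1]
grip_width: 0.0929
[0.54548833 0.17626426 0.3008075 ] [0.47158074 0.18628079 0.38395314]
handle (array([544.8, 176.4]), array([ 11.9, 117.7]), 171.7) [[314.85143587 196.76358016]]
```

View pics/w1.png

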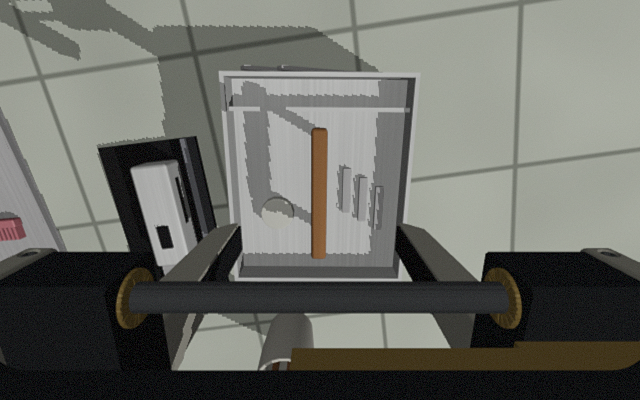

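The wrist view shows the handle bar from (320,128) to (320,258), centred between the jaws, with the arms leaning to -y as expected for closed. Descend and grip.

```bash
python3 -m inch '{"rotation":[[0,0,0],[0,0,0],[0,0,0],[0,0,0],[0,0,0]],"offset":[[0,0,-40],[0,0,-40],[0,-1,-29],[0,0,0],[0,0,0]],"jaw":[0,0,0,0.5,0.9]}' 40
python3 -m inch '{"rotation":[[0,0,0],[0,0,0],[0,0,0],[0,0,0],[0,0,0]],"offset":[[0,0,0],[0,0,0],[0,0,0],[0,0,0],[0,0,0]],"jaw":[1,1,1,1,1]}' 40
```

```text
clock: 3.0
position: [0.5471, 0.1755, 0.1916]
tool_rot: [179.7, -0.2, 82.3]
ft_force: [1.0, -0.7, 0.3]
grip_width: 0.0778
clock: 3.62
position: [0.5482, 0.1758, 0.1948]
tool_rot: [179.4, -0.3, 82.3]
ft_force: [0.2, -0.0, 0.2]
grip_width: 0.0279
```

```bash
python3 -m inch '{"rotation":[[0,0,0],[0,0,0],[0,0,0]],"offset":[[-1,0,-3],[0,0,0],[0,0,0]],"jaw":[1,1,1]}' 40
```

```text
clock: 4.0
position: [0.547, 0.1753, 0.1913]
tool_rot: [179.5, -0.2, 82.3]
ft_force: [0.1, -0.3, 2.2]
grip_width: 0.0134
```

```bash
python3 -m inch '{"rotation":[[0,0,0],[0,0,0],[0,0,0]],"offset":[[1.8,12.4,18],[2.2,15.2,15.4],[2.6,17.7,12.5]],"jaw":[1,1,1]}' 50
```

```text
clock: 4.38
position: [0.5535, 0.2186, 0.2359]
tool_rot: [179.6, 0.1, 82.1]
ft_force: [3.4, -3.1, -8.4]
grip_width: 0.0136
```

```bash
python3 -m inch '{"rotation":[[0,0,0],[0,0,0],[0,0,0],[0,0,0]],"offset":[[3.1,21,10],[3,21,5.6],[3.1,21.5,1.9],[3.1,21.5,-1.9]],"jaw":[1,1,1,1]}' 50
```

```text
clock: 4.88
position: [0.5661, 0.3035, 0.2522]
tool_rot: [179.7, 0.3, 82.1]
ft_force: [1.9, -5.9, -5.3]
grip_width: 0.0135
```

```bash
python3 -m inch '{"rotation":[[0,0,0],[0,0,0],[0,0,0],[0,0,0],[0,0,0]],"offset":[[3,21,-5.6],[2.8,19.6,-9.2],[2.6,17.7,-12.5],[2.2,15.2,-15.4],[1.8,12.4,-18]],"jaw":[1,1,1,1,1]}' 50
```

```text
clock: 5.5
position: [0.5795, 0.392, 0.1884]
tool_rot: [179.6, 0.6, 82.1]
ft_force: [-13.3, -74.6, 78.5]
grip_width: 0.0134
```

End stop reached, with a high force; relax at once and release.

```bash
python3 -m inch '{"rotation":[[0,0,0]],"offset":[[-0.3,-2,2.5]],"jaw":[1]}' 50
python3 -m inch '{"rotation":[[0,0,0],[0,0,0],[0,0,0]],"offset":[[0,0,0],[0,0,0],[0,0,0]],"jaw":[0.75,0.75,0.75]}' 20
```

```text
clock: 5.62
position: [0.5794, 0.39, 0.1892]
tool_rot: [179.7, 0.8, 82.1]
ft_force: [5.6, 0.2, -8.0]
grip_width: 0.0137
clock: 6.0
position: [0.5789, 0.3916, 0.1876]
tool_rot: [179.8, 0.7, 82.1]
ft_force: [0.5, 0.7, -0.3]
grip_width: 0.0229
```

```bash
python3 -m inch '{"rotation":[[0.7,-0.1,0],[0,0,0],[0,0,0]],"offset":[[0,0,0],[0,0,55],[0,0,55]],"jaw":[0.5,0.5,0]}' 20
python3 -m inch '{"rotation":[[0,0,-6.1],[0,0,-6.1],[0,0,-6.1],[0,0,-6.1],[0,0,-6.1]],"offset":[[-1.4,-48,0],[-1.4,-48,0],[-1.4,-48,0],[-1.4,-48,0],[-1.4,-48,0]],"jaw":[0,0,0,0,0]}'
python3 -m inch '{"rotation":[[0,0,-6.1],[0,0,-6.1],[0,0,-6.1],[0,0,-6.1],[0,0,-6.1]],"offset":[[-1.4,-48,0],[-1.4,-48,0],[-1.4,-48,0],[-1.4,-48,0],[-1.4,-48,0]],"jaw":[0,0,0,0,0]}'
python3 - <<'E'
from h import *
c=cam("wrist"); H=hsv(c); h,s,v=H[...,0],H[...,1],H[...,2]
print("comb",box(c,((h>165)|(h<8))&(s>80),.026,(0,0,640,400)))
c=cam("side"); H=hsv(c); h,s,v=H[...,0],H[...,1],H[...,2]
cv2.imwrite("pics/s1.png",c["frame"][:,:,::-1])
E
```

```text
clock: 6.38
position: [0.5772, 0.3912, 0.2955]
tool_rot: [-179.9, 0.2, 82.1]
ft_force: [-0.2, -0.2, 0.8]
grip_width: 0.0487
clock: 7.0
position: [0.5699, 0.1481, 0.3016]
tool_rot: [179.7, -0.5, 51.0]
ft_force: [0.2, -0.8, 0.8]
grip_width: 0.0927
clock: 7.62
position: [0.5617, -0.0995, 0.303]
tool_rot: [179.7, -0.8, 19.4]
ft_force: [0.0, -0.2, 0.4]
grip_width: 0.0929
comb (array([ 562.2, -244.8]), array([27., 46.]), 87.3)
```

View pics/s1.png

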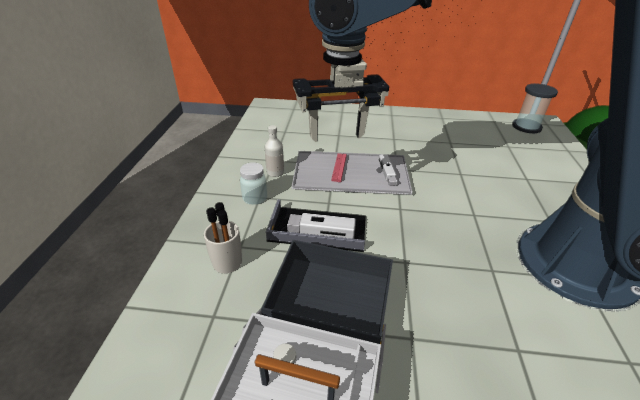

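Side view: tray open beside the box and at its end stop, compartment empty at (330,290); comb (340,167) and trimmer (388,168) on the steel tray. On to the comb.

```bash
python3 -m inch '{"rotation":[[0,0.8,-5.5],[0,0,-5.5],[0,0,-5.5],[0,0,-5],[0,0,0]],"offset":[[0,-47,0],[0,-47,0],[0,-47,0],[0,-45,0],[0,0,0]],"jaw":[0,0,0,0,0]}'
python3 - <<'E'
from h import *
c=cam("wrist"); H=hsv(c); h,s,v=H[...,0],H[...,1],H[...,2]
print("comb",box(c,((h>165)|(h<8))&(s>80),.026,(0,0,640,400)))
cv2.imwrite("pics/w2.png",c["frame"][:,:,::-1])
E
```

```text
clock: 8.35
position: [0.5619, -0.2906, 0.3036]
tool_rot: [179.9, -0.2, -2.6]
ft_force: [-0.0, 0.5, 0.3]
grip_width: 0.0931
comb (array([ 561.6, -290.9]), array([ 27.1, 138. ]), 86.8)
```

View pics/w2.png

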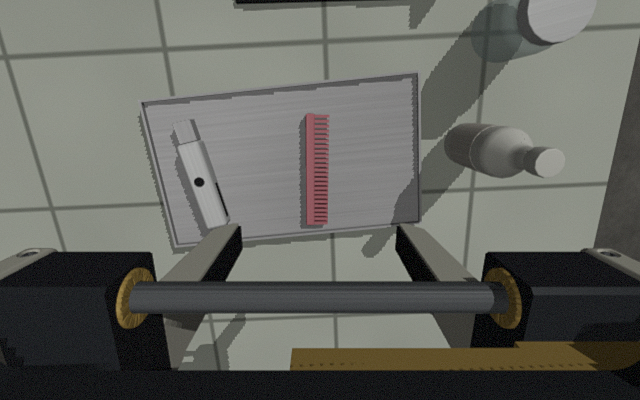

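Comb is centred under the gripper at (317,170) and squarely aligned. Descend and grip.

```bash
python3 -m inch '{"rotation":[[0,0.2,0],[0,0,0],[0,0,0],[0,0,0],[0,0,0]],"offset":[[0,0,-50],[0,0,-50],[0,0,-50],[0,0,-30],[0,0,0]],"jaw":[0,0,0.2,0.4,0.4]}' 15
```

```text
clock: 9.02
position: [0.5636, -0.2807, 0.121]
tool_rot: [180.0, -0.2, -1.8]
ft_force: [0.1, 0.2, 0.4]
grip_width: 0.0673
```

```bash
python3 -m inch '{"rotation":[[0,0,0],[0,0,0]],"offset":[[0,0,-18],[0,0,0]],"jaw":[0.4,0.4]}'
```

```text
clock: 9.28
position: [0.5648, -0.2798, 0.1044]
tool_rot: [179.9, -0.4, -1.6]
ft_force: [0.1, -0.2, 0.3]
grip_width: 0.0561
```

```bash
python3 -m inch '{"rotation":[[0,0.3,-1],[0,0,0],[0,0,0],[0,0,0],[0,0,0]],"offset":[[-3,-11,-3.5],[0,0,0],[0,0,0],[0,0,0],[0,0,0]],"jaw":[0.4,0.6,1,1,1]}' 15
```

```text
clock: 9.9
position: [0.5624, -0.2924, 0.1031]
tool_rot: [179.8, -0.3, -2.7]
ft_force: [0.8, -0.2, -0.3]
grip_width: 0.0278
```

```bash
python3 -m inch '{"rotation":[[0,0,0],[0,0,0],[0,0,0],[0,0,0],[0,0,0]],"offset":[[0,0,0],[0,0,-4],[0,0,-1],[0,0,0],[0,0,0]],"jaw":[0.6,0.6,0.6,1,1]}' 25
python3 -m inch '{"rotation":[[0,0,0],[0,0,0],[0,0,10]],"offset":[[0,0,0],[0,0,0],[0,0,20]],"jaw":[1,1,1]}' 25
```

```text
clock: 10.52
position: [0.5623, -0.2923, 0.0985]
tool_rot: [179.8, -0.2, -2.7]
ft_force: [-0.1, 0.3, 2.0]
grip_width: 0.0277
clock: 10.9
position: [0.5617, -0.2918, 0.1172]
tool_rot: [179.9, -0.1, 7.5]
ft_force: [0.1, 0.5, 0.0]
grip_width: 0.0277
```

```bash
python3 -m inch '{"rotation":[[0,0,7],[0,0,7],[0,0,8],[0,0,8],[0,0,8]],"offset":[[0,5,45],[0,30,45],[-2.4,47,40],[-2.4,47,0],[-2.4,47,0]],"jaw":[1,1,1,1,1]}' 25
python3 -m inch '{"rotation":[[0,0,8],[0,0,8],[0,0,8],[0,0,8],[0,0,0]],"offset":[[-2.4,47,0],[-2.4,47,0],[-2.4,47,0],[-2.4,47,0],[0,0,0]],"jaw":[1,1,1,1,1]}' 25
```

```text
clock: 11.52
position: [0.5543, -0.1135, 0.2513]
tool_rot: [179.7, -0.2, 46.5]
ft_force: [-0.3, -0.1, -1.6]
grip_width: 0.0274
clock: 12.15
position: [0.5437, 0.0834, 0.251]
tool_rot: [179.6, -0.3, 79.9]
ft_force: [-0.5, 0.1, -0.7]
grip_width: 0.0275
```

Still holding. Over to the comb's place at (540,144), then down; a top view on the way checks the grip and the box position.

```bash
python3 -m inch '{"rotation":[[-0.3,-0.4,1.8],[0,0,0],[0,0,0],[0,0,0],[0,0,0]],"offset":[[-3.7,60,0],[0,0,-45],[0,0,-45],[0,0,0],[0,0,0]],"jaw":[1,1,1,1,1]}' 25
python3 - <<'E'
from h import *
c=cam("wrist"); H=hsv(c); h,s,v=H[...,0],H[...,1],H[...,2]
print(robot.state()["position"])
cv2.imwrite("pics/w3.png",c["frame"][:,:,::-1])
E
```

```text
clock: 12.78
position: [0.5418, 0.1428, 0.1606]
tool_rot: [178.9, -0.1, 81.4]
ft_force: [-0.1, -0.6, -0.3]
grip_width: 0.0273
[0.54166477 0.1427617  0.16067969]
```

View pics/w3.png

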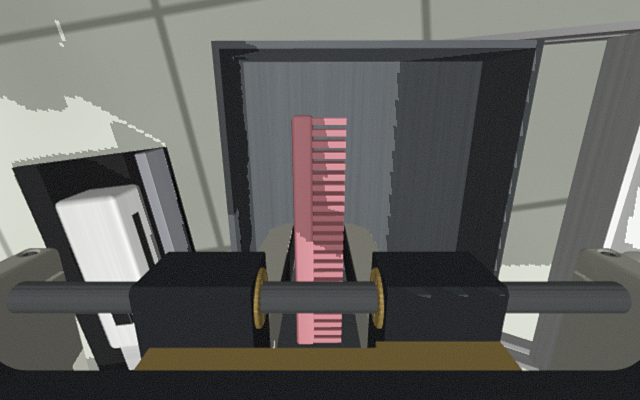

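Comb held straight at (320,230), inside the compartment's outline (walls at u≈225–525). Lower and release.

```bash
python3 -m inch '{"rotation":[[0.2,1.1,0],[0,0,0],[0,0,0]],"offset":[[-1,0,-35],[0,0,-30],[0,0,0]],"jaw":[1,1,1]}' 25
```

```text
clock: 13.2
position: [0.5436, 0.1422, 0.0998]
tool_rot: [179.5, -0.3, 81.3]
ft_force: [0.6, 0.4, -0.9]
grip_width: 0.0278
```

```bash
python3 -m inch '{"rotation":[[0.1,0.6,0],[0,0,0],[0,0,0],[0,0,0]],"offset":[[-1,1,-8],[0,0,-1],[0,0,0],[0,0,0]],"jaw":[1,1,0.55,0.55]}' 15
python3 -m inch '{"rotation":[[0,0,0],[0,0,0],[0,0,0],[0,0,0]],"offset":[[0,0,40],[0,0,50],[0,0,50],[0,-30,50]],"jaw":[0.55,0.55,0.55,0.3]}' 15
python3 - <<'E'
from h import *
c=cam("wrist"); H=hsv(c); h,s,v=H[...,0],H[...,1],H[...,2]
print("comb",box(c,((h>165)|(h<8))&(s>80),.016,(0,0,640,400)))
E
```

```text
clock: 13.7
position: [0.5446, 0.1435, 0.0949]
tool_rot: [179.8, -0.5, 81.2]
ft_force: [-0.1, -0.2, 0.4]
grip_width: 0.04
clock: 14.2
position: [0.5426, 0.1138, 0.288]
tool_rot: [-179.8, -0.4, 81.4]
ft_force: [0.0, 0.1, -0.7]
grip_width: 0.0475
comb (array([543.9, 141.8]), array([ 29.3, 140.6]), 172.0)
```

```bash
python3 -m inch '{"rotation":[[0,0,-8.7],[0,0,-8.7],[0,0,-8.7],[0,0,-8.7],[0,0,-8.7]],"offset":[[-15.3,-48,2],[-15,-48,2],[-15,-48,2],[-15,-48,2],[-15,-48,2]],"jaw":[0,0,0,0,0]}' 15
python3 -m inch '{"rotation":[[0,0,-8.7],[0,0,-8.7],[0,0,-8.7],[0,0,0]],"offset":[[-15.3,-48,0],[-15,-48,0],[-15,-48,0],[0,0,0]],"jaw":[0,0,0,0]}' 15
python3 - <<'E'
from h import *
c=cam("wrist"); H=hsv(c); h,s,v=H[...,0],H[...,1],H[...,2]
for k in(165,175,185): print("trimmer",box(c,v>k,.038,(200,100,420,250)))
cv2.imwrite("pics/w4.png",c["frame"][:,:,::-1])
E
```

```text
clock: 14.88
position: [0.4671, -0.1341, 0.3079]
tool_rot: [179.3, -0.6, 36.6]
ft_force: [1.3, -0.6, -0.5]
grip_width: 0.0926
clock: 15.38
position: [0.4186, -0.2849, 0.3087]
tool_rot: [179.1, -0.7, 9.3]
ft_force: [-0.3, 0.3, -0.4]
grip_width: 0.0932Traceback (most recent call last):
  File "<stdin>", line 3, in <module>
  File "h.py", line 21, in box
    k=max(cv2.findContours(m,0,1)[0],key=cv2.contourArea)[:,0]
      ~~~^^^^^^^^^^^^^^^^^^^^^^^^^^^^^^^^^^^^^^^^^^^^^^^^
ValueError: max() iterable argument is empty
```

```bash
python3 -m inch '{"rotation":[[0,1.1,0],[0,0,0]],"offset":[[0,0,0],[0,0,0]],"jaw":[0,0]}'
python3 - <<'E'
from h import *
c=cam("wrist"); np.save("w4.npy",c["frame"]); H=hsv(c); h,s,v=H[...,0],H[...,1],H[...,2]
print(H[100:240:10,318].tolist())
cv2.imwrite("pics/w4.png",c["frame"][:,:,::-1])
import pickle; pickle.dump(c,open("w4.pkl","wb"))
E
```

```text
clock: 15.68
position: [0.4196, -0.2819, 0.3088]
tool_rot: [179.4, 0.5, 9.7]
ft_force: [-0.9, 0.8, 0.2]
grip_width: 0.0925
[[23, 13, 81], [15, 4, 134], [60, 2, 134], [60, 2, 131], [90, 6, 80], [45, 3, 152], [45, 3, 153], [40, 5, 152], [75, 41, 25], [60, 2, 152], [30, 3, 155], [30, 2, 153], [0, 2, 153], [150, 2, 130]]
```

View pics/w4.png

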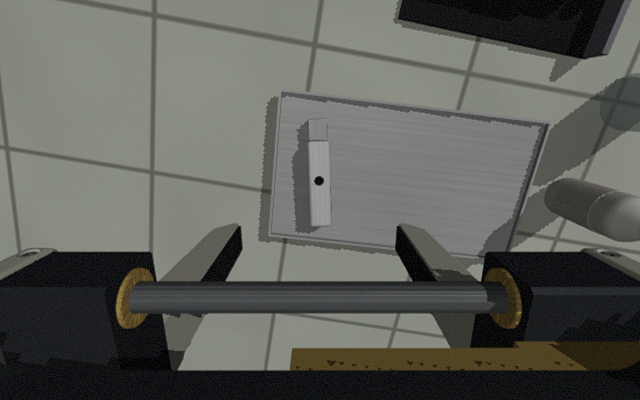

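The trimmer is at head (318,119) to tail (321,226), between the jaws and close to the steel tray's left rim.

Run:
```python
from h import *
import pickle
c=pickle.load(open("w4.pkl","rb")); H=hsv(c); v=H[...,2]
print("body",box(c,v>143,.038,(298,110,340,235)))
P=w(c,[(308,119),(327,119),(311,226),(330,225)],.038); print(P.round(4),P.mean(0))
a=P[:2].mean(0)-P[2:].mean(0); print(np.linalg.norm(a),np.degrees(np.arctan2(a[1],a[0])))
print(w(c,[(280,93),(270,235)],.02).round(3))
```

```text
body (array([ 422.8, -299.2]), array([ 22.8, 104.4]), 101.7)
[[ 0.3957 -0.2246  0.038 ]
 [ 0.4172 -0.2208  0.038 ]
 [ 0.4206 -0.3551  0.038 ]
 [ 0.4442 -0.3495  0.038 ]] [ 0.41943443 -0.287499    0.038     ]
0.1321788063941886 101.32981602980749
[[ 0.358 -0.201  0.02 ]
 [ 0.369 -0.385  0.02 ]]
```

```bash
python3 -m inch '{"rotation":[[0.6,-0.5,1.7],[0,0,0],[0,0,0],[0,0,0],[0,0,0]],"offset":[[0,-5,-50],[0,-2,-50],[0,-2,-40],[0,0,-35],[0,0,0]],"jaw":[0.4,0.4,0.4,0.4,0.4]}' 30
```

```text
clock: 16.35
position: [0.4215, -0.2879, 0.1304]
tool_rot: [179.7, -0.3, 11.9]
ft_force: [-0.3, 0.5, 0.0]
grip_width: 0.0562
```

```bash
python3 -m inch '{"rotation":[[0.2,0.2,-0.5],[0,0,0],[0,0,0],[0,0,0],[0,0,0]],"offset":[[-1.5,0,-24],[0,0,-1],[0,0,0],[0,0,0],[0,0,0]],"jaw":[0.4,0.4,0.8,1,1]}' 30
python3 -m inch '{"rotation":[[0,0,0],[0,0,0],[0,0,0]],"offset":[[0,0,0],[0,0,0],[0,0,20]],"jaw":[1,1,1]}' 30
```

```text
clock: 16.98
position: [0.423, -0.2887, 0.1116]
tool_rot: [179.6, -0.5, 11.6]
ft_force: [0.1, -0.3, -0.0]
grip_width: 0.0305
clock: 17.35
position: [0.4225, -0.2883, 0.1311]
tool_rot: [179.7, -0.4, 11.6]
ft_force: [-1.1, 0.2, -1.0]
grip_width: 0.0278
```

```bash
python3 -m inch '{"rotation":[[0,0,5],[0,0,7],[0,0,7],[0,0,7],[0,0,7]],"offset":[[0,0,45],[12,40,45],[12,46,35],[12,46,0],[12,46,0]],"jaw":[1,1,1,1,1]}' 30
python3 -m inch '{"rotation":[[0,0,7],[0,0,7],[0,0,7],[0,0,7],[0,0,7]],"offset":[[12,47,0],[12,47,0],[12,47,0],[12,47,0],[12,47,0]],"jaw":[1,1,1,1,1]}' 30
```

```text
clock: 17.98
position: [0.4708, -0.1075, 0.2613]
tool_rot: [179.5, -0.4, 45.3]
ft_force: [0.7, 0.0, -1.3]
grip_width: 0.0277
clock: 18.6
position: [0.5313, 0.1356, 0.2614]
tool_rot: [179.5, -0.4, 81.4]
ft_force: [0.5, -0.1, -1.4]
grip_width: 0.028
```

```bash
python3 -m inch '{"rotation":[[-0.3,0.5,0],[0,0,0],[0,0,0],[0,0,0],[0,0,0]],"offset":[[9,33,0],[9,33,0],[0,0,-50],[0,0,-45],[0,0,0]],"jaw":[1,1,1,1,1]}' 30
python3 - <<'E'
from h import *
c=cam("wrist"); cv2.imwrite("pics/w5.png",c["frame"][:,:,::-1])
E
```

```text
clock: 19.23
position: [0.5493, 0.2076, 0.1637]
tool_rot: [180.0, -0.1, 81.8]
ft_force: [0.2, -0.5, -1.2]
grip_width: 0.0278
```

View pics/w5.png

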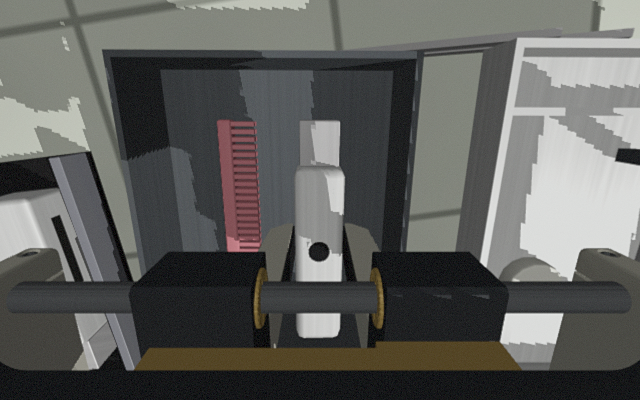

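Trimmer held straight at (320,240), comb lying clear of it at (240,190), both inside the compartment. Lower and release.

```bash
python3 -m inch '{"rotation":[[0,0,0],[0,0,0],[0,0,0]],"offset":[[0,-3.5,-35],[0,-1,-23],[0,0,0]],"jaw":[1,1,1]}' 30
```

```text
clock: 19.65
position: [0.5536, 0.2037, 0.1134]
tool_rot: [179.3, -0.4, 81.8]
ft_force: [0.4, 0.5, -0.7]
grip_width: 0.0279
```

```bash
python3 -m inch '{"rotation":[[0.1,0.7,0],[0,0,0],[0,0,0],[0,0,0]],"offset":[[-3,0,-10],[0,0,-2],[0,0,0],[0,0,0]],"jaw":[1,1,0.55,0.55]}' 15
python3 -m inch '{"rotation":[[0,0,0],[0,0,0],[0,0,0],[0,0,0]],"offset":[[0,0,40],[0,0,50],[0,0,50],[0,20,50]],"jaw":[0.55,0.55,0.55,0.3]}' 15
```

```text
clock: 20.15
position: [0.5526, 0.2044, 0.1057]
tool_rot: [179.7, -0.5, 81.8]
ft_force: [-0.6, -0.3, -0.1]
grip_width: 0.0406
clock: 20.65
position: [0.551, 0.2234, 0.2989]
tool_rot: [-180.0, -0.4, 81.7]
ft_force: [-0.2, 0.4, 0.0]
grip_width: 0.0478
```

```bash
python3 -m inch '{"rotation":[[0,0,0],[0,0,0],[0,0,0],[0,0,0],[0,0,0]],"offset":[[7,41,0],[7,41,0],[7,41,0],[6,41,0],[0,0,0]],"jaw":[0.4,0.4,0.4,0.4,0.4]}' 15
python3 - <<'E'
from h import *
c=cam("wrist"); H=hsv(c); h,s,v=H[...,0],H[...,1],H[...,2]
print("handle",box(c,(h<18)&(s>120)&(v>60),.133,(0,0,640,400)))
c=cam("top"); cv2.imwrite("pics/t2.png",cv2.resize(c["frame"][90:330,100:500,::-1],None,fx=2,fy=2,interpolation=2))
E
```

```text
clock: 21.28
position: [0.5791, 0.3937, 0.3065]
tool_rot: [179.5, -0.7, 81.7]
ft_force: [0.0, 1.0, 0.4]
grip_width: 0.0557
handle (array([576.6, 389. ]), array([ 11.9, 117.7]), 171.6)
```

View pics/t2.png

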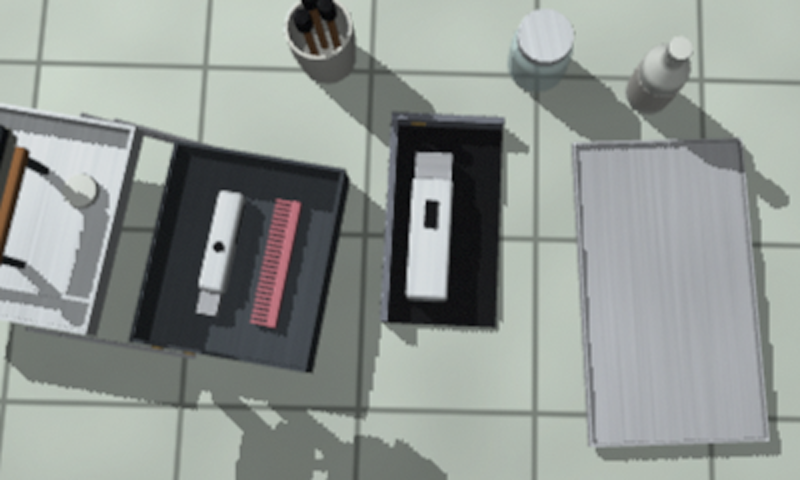

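Trimmer and comb lie in the compartment, steel tray is empty, clipper still on its pad near (430,225). Grip the handle and close the tray.

```bash
python3 -m inch '{"rotation":[[-0.6,0.6,0],[0,0,0],[0,0,0],[0,0,0],[0,0,0]],"offset":[[-2,-4,-50],[0,0,-50],[0,0,-15],[0,0,0],[0,0,0]],"jaw":[0.4,0.4,0.4,0.6,0.8]}' 40
```

```text
clock: 22.0
position: [0.579, 0.3836, 0.1947]
tool_rot: [179.7, -0.2, 81.4]
ft_force: [0.5, -0.1, 1.2]
grip_width: 0.0406
```

```bash
python3 -m inch '{"rotation":[[0,0,0],[0,0,0],[0,0,0],[0,0,0],[0,0,0]],"offset":[[-1,6.5,-5],[0,0,0],[0,0,0],[0,0,0],[0,0,0]],"jaw":[0.8,1,1,1,1]}' 50
```

```text
clock: 22.62
position: [0.5787, 0.3896, 0.1918]
tool_rot: [179.5, -0.1, 81.4]
ft_force: [0.8, 0.6, -2.1]
grip_width: 0.0135
```

```bash
python3 -m inch '{"rotation":[[0,0,0],[0,0,0],[0,0,0]],"offset":[[-1.8,-12.4,18],[-2.2,-15.2,15.4],[-2.6,-17.7,12.5]],"jaw":[1,1,1]}' 50
```

```text
clock: 23.0
position: [0.5717, 0.3443, 0.2376]
tool_rot: [179.5, -0.2, 81.5]
ft_force: [5.6, 0.3, -12.7]
grip_width: 0.0135
```

```bash
python3 -m inch '{"rotation":[[0,0,0],[0,0,0],[0,0,0],[0,0,0]],"offset":[[-2.8,-19.6,9.2],[-3,-21,5.6],[-3.1,-21.5,1.9],[-3.1,-21.5,-1.9]],"jaw":[1,1,1,1]}' 50
```

```text
clock: 23.5
position: [0.5583, 0.2556, 0.2518]
tool_rot: [179.5, -0.3, 81.5]
ft_force: [12.3, 10.6, -31.4]
grip_width: 0.0136
```

```bash
python3 -m inch '{"rotation":[[0,0,0],[0,0,0],[0,0,0]],"offset":[[-2.2,-15,-5.2],[-2.8,-19,-9.5],[-2.4,-17,-12.8]],"jaw":[1,1,1]}' 50
```

```text
clock: 23.88
position: [0.5505, 0.2022, 0.2252]
tool_rot: [179.4, -0.6, 81.4]
ft_force: [5.7, 14.5, -15.2]
grip_width: 0.0136
```

```bash
python3 -m inch '{"rotation":[[0,0,0],[0,0,0]],"offset":[[-2.1,-15,-15.5],[-1,-6.4,-8.5]],"jaw":[1,1]}' 50
```

```text
clock: 24.12
position: [0.5472, 0.1804, 0.2015]
tool_rot: [179.2, -0.9, 81.3]
ft_force: [7.0, 15.5, -8.6]
grip_width: 0.0136
```

```bash
python3 -m inch '{"rotation":[[0,0,0]],"offset":[[-0.5,-4,-6.5]],"jaw":[1]}' 50; python3 -m inch '{"rotation":[[0,0,0]],"offset":[[-0.2,-1.5,-3]],"jaw":[1]}' 50
```

```text
clock: 24.25
position: [0.5466, 0.1764, 0.1954]
tool_rot: [179.2, -1.0, 81.3]
ft_force: [2.9, 9.9, -5.1]
grip_width: 0.0134
clock: 24.38
position: [0.5463, 0.1748, 0.1929]
tool_rot: [179.2, -1.1, 81.2]
ft_force: [3.1, 9.3, -4.2]
grip_width: 0.0136
```

```bash
for i in 1 ; do python3 -m inch '{"rotation":[[0,0,0]],"offset":[[-0.2,-1.2,-2]],"jaw":[1]}' 50; python3 -m inch '{"rotation":[[0,0,0]],"offset":[[-0.2,-1,-1.5]],"jaw":[1]}' 50; done
```

```text
clock: 24.5
position: [0.5461, 0.1739, 0.1916]
tool_rot: [179.1, -1.3, 81.2]
ft_force: [2.8, 15.6, 2.6]
grip_width: 0.0133
clock: 24.62
position: [0.546, 0.1737, 0.1916]
tool_rot: [179.0, -1.4, 81.2]
ft_force: [-1.1, 16.6, 4.8]
grip_width: 0.0138
```

```bash
python3 -m inch '{"rotation":[[0,0,0]],"offset":[[0,-1.5,-2.5]],"jaw":[1]}' 50; python3 -m inch '{"rotation":[[0,0,0],[0,0,0],[0,0,0],[0,0,0]],"offset":[[0,0,0],[0,0,0],[0,0,0],[0,0,0]],"jaw":[0.75,0.75,0.7,0.7]}' 20
```

```text
clock: 24.75
position: [0.5461, 0.1734, 0.1913]
tool_rot: [178.9, -1.7, 81.2]
ft_force: [-5.0, 17.7, 15.2]
grip_width: 0.0135
clock: 25.25
position: [0.5456, 0.1717, 0.1937]
tool_rot: [178.8, -1.7, 81.2]
ft_force: [-0.4, 0.9, -0.1]
grip_width: 0.0276
```

At the closed stop. Rise, clear away towards the pad and measure it.

```bash
python3 -m inch '{"rotation":[[-1.5,1.4,0],[0,0,0],[0,0,0],[0,0,0],[0,0,0]],"offset":[[0,0,10],[0,0,50],[0,0,50],[0,0,0],[0,0,0]],"jaw":[0.6,0.4,0,0,0]}' 15
python3 - <<'E'
from h import *
c=cam("wrist"); H=hsv(c); h,s,v=H[...,0],H[...,1],H[...,2]
print("handle",box(c,(h<18)&(s>120)&(v>60),.133,(0,0,640,400)))
E
python3 -m inch '{"rotation":[[0,0,0],[0,0,0],[0,0,0],[0,0,0],[0,0,0]],"offset":[[-10,-45,0],[-10,-45,0],[-10,-45,0],[-10,-45,0],[0,0,0]],"jaw":[0,0,0,0,0]}' 15
python3 - <<'E'
from h import *
c=cam("wrist"); H=hsv(c); h,s,v=H[...,0],H[...,1],H[...,2]
import pickle; pickle.dump(c,open("w6.pkl","wb"))
cv2.imwrite("pics/w6.png",cv2.resize(c["frame"][0:270,100:500,::-1],None,fx=2,fy=2,interpolation=2))
E
```

```text
clock: 25.88
position: [0.5446, 0.1705, 0.3053]
tool_rot: [-179.8, 0.2, 81.1]
ft_force: [-0.7, -0.5, -0.9]
grip_width: 0.0728
handle (array([545.1, 175.7]), array([ 12.3, 118.6]), 171.2)
clock: 26.55
position: [0.5015, -0.0142, 0.2988]
tool_rot: [-179.3, 0.3, 81.2]
ft_force: [0.2, 1.1, 0.1]
grip_width: 0.0929
```

View pics/w6.png

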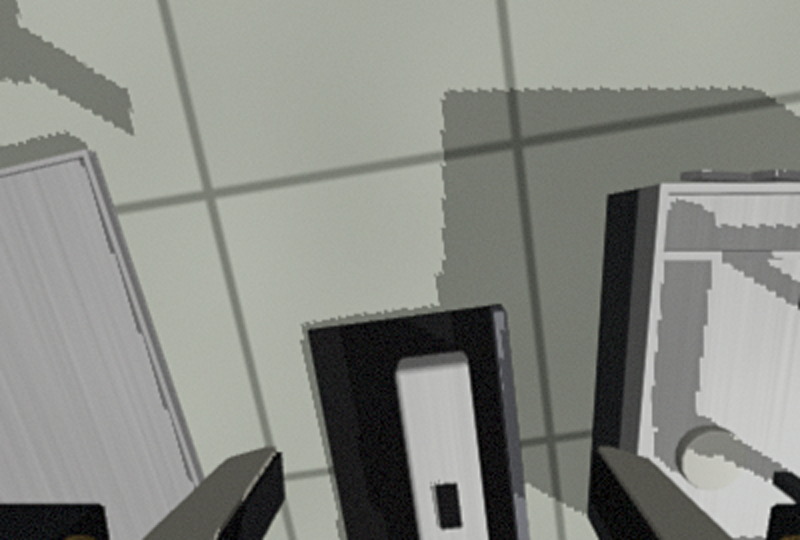

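Handle measures (545.1,175.7), the same as at the start, so the tray is shut. The clipper lies with a gap to the side stop (crop 470–505). Turn the jaws along the pad and move to the clipper's free (-y) side for pushing.

```bash
python3 -m inch '{"rotation":[[0,-0.5,-10.3],[0,0,-10.3],[0,0,-10.3],[0,0,-10.3],[0,0,-10.3]],"offset":[[16,-20,0],[16,-20,0],[16,-20,0],[16,-20,0],[16,-20,0]],"jaw":[0.2,0.4,0.4,0.4,0.4]}' 15
python3 -m inch '{"rotation":[[0,0,-10.3],[0,0,-10.3],[0,0,-10.3],[0,0,0]],"offset":[[0,-12,0],[0,0,0],[0,0,0],[0,0,0]],"jaw":[0.4,0.4,0.4,0.4]}' 15
python3 - <<'E'
from h import *
c=cam("wrist"); H=hsv(c); h,s,v=H[...,0],H[...,1],H[...,2]
import pickle; pickle.dump(c,open("w7.pkl","wb"))
cv2.imwrite("pics/w7.png",c["frame"][:270,:,::-1])
print(px(c,[.584,-.024,.042]),px(c,[.584,-.056,.006]))
E
```

```text
clock: 27.22
position: [0.5846, -0.1089, 0.295]
tool_rot: [-179.4, 0.2, 28.5]
ft_force: [-1.4, 0.1, -0.1]
grip_width: 0.056
clock: 27.72
position: [0.5868, -0.1173, 0.2907]
tool_rot: [-179.3, 0.5, -3.2]
ft_force: [-0.5, -0.0, -0.1]
grip_width: 0.0558
[[312.67734808  94.22765388]] [[315.05329429 123.86607516]]
```

View pics/w7.png

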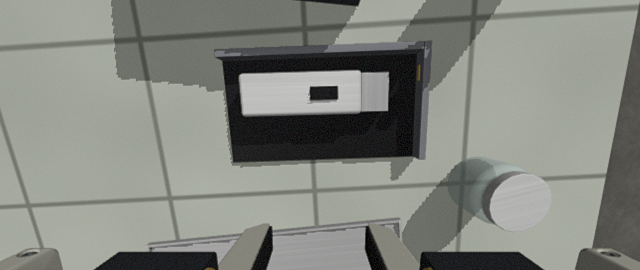

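Clipper spans (240–388, 72–116); the side stop's inner edge is at v≈57 and the end stop's at u≈415, so there are gaps of roughly 10 and 25 mm.

Run:
```python
from h import *
import pickle
c=pickle.load(open("w7.pkl","rb")); H=hsv(c); h,s,v=H[...,0],H[...,1],H[...,2]
print("clip",box(c,v>105,.042,(236,66,394,122)))
print("pad front corners",w(c,[(232,163),(413,158)],.006).round(4).tolist())
print("side stop top inner", w(c,[(224,57),(412,51)],.032).round(4).tolist(),"end stop top inner",w(c,[(420,52),(414,157)],.032).round(4).tolist())
```

```text
clip (array([585.3, -22.3]), array([ 42.9, 157.2]), 178.3)
pad front corners [[0.4774, -0.098, 0.006], [0.703, -0.1039, 0.006]]
side stop top inner [[0.4917, 0.0195, 0.032], [0.6911, 0.0141, 0.032]] end stop top inner [[0.6995, 0.0127, 0.032], [0.6962, -0.0986, 0.032]]
```

```bash
python3 -m inch '{"rotation":[[-0.7,-0.5,1.6],[0,0,0],[0,0,0],[0,0,0],[0,0,0]],"offset":[[-12,30,-45],[0,0,-45],[0,-2,-45],[0,-2,-30],[0,0,0]],"jaw":[0.4,0.4,0.4,0.4,0.4]}' 15
```

```text
clock: 28.4
position: [0.5747, -0.0871, 0.1209]
tool_rot: [-180.0, -0.1, 0.1]
ft_force: [0.5, 0.3, 0.5]
grip_width: 0.0559
```

```bash
python3 -m inch '{"rotation":[[0,0,-1.7],[0,0,0],[0,0,0]],"offset":[[0,0,-20],[0,10,-1],[0,10,0]],"jaw":[0.4,0.4,0.4]}'
python3 -m inch '{"rotation":[[0,0,0],[0,0,0],[0,0,0]],"offset":[[0,8,0],[0,5,0],[0,5,0]],"jaw":[0.4,0.4,0.4]}'
```

```text
clock: 28.78
position: [0.5761, -0.0661, 0.101]
tool_rot: [180.0, -0.3, -1.6]
ft_force: [0.2, 0.3, -1.0]
grip_width: 0.0558
clock: 29.15
position: [0.5767, -0.0461, 0.1024]
tool_rot: [180.0, -0.4, -1.5]
ft_force: [-0.4, -1.8, -0.6]
grip_width: 0.0557
```

```bash
python3 -m inch '{"rotation":[[0,0,0],[0,0,0]],"offset":[[0,4,-2],[0,3,0]],"jaw":[0.4,0.4]}'
python3 -m inch '{"rotation":[[0,0,0]],"offset":[[0,2,0]],"jaw":[0.4]}';python3 -m inch '{"rotation":[[0,0,0]],"offset":[[0,2,0]],"jaw":[0.4]}'
```

```text
clock: 29.4
position: [0.577, -0.0391, 0.1009]
tool_rot: [179.9, -0.5, -1.5]
ft_force: [0.1, -1.1, -0.7]
grip_width: 0.0558
clock: 29.52
position: [0.577, -0.0369, 0.1008]
tool_rot: [179.9, -0.5, -1.5]
ft_force: [0.7, -2.3, 1.3]
grip_width: 0.0555
clock: 29.65
position: [0.5771, -0.035, 0.1008]
tool_rot: [179.9, -0.5, -1.5]
ft_force: [1.7, -8.0, 2.8]
grip_width: 0.0556
```

```bash
python3 -m inch '{"rotation":[[0,0,0]],"offset":[[0,1.5,0]],"jaw":[0.4]}';python3 -m inch '{"rotation":[[0,0,0]],"offset":[[0,1.5,0]],"jaw":[0.4]}'
```

```text
clock: 29.78
position: [0.5773, -0.0345, 0.1009]
tool_rot: [179.8, -0.5, -1.4]
ft_force: [-1.1, -18.4, 2.1]
grip_width: 0.0557
clock: 29.9
position: [0.5773, -0.0344, 0.101]
tool_rot: [179.6, -0.5, -1.3]
ft_force: [-1.3, -15.9, 0.6]
grip_width: 0.0556
```

```bash
python3 -m inch '{"rotation":[[0.3,0.5,-0.2],[0,0,0],[0,0,0],[0,0,0],[0,0,0]],"offset":[[0,-15,0],[-20,-5,50],[-40,20,30],[-40,16,0],[-20,14,0]],"jaw":[0.4,0.6,0.8,1,1]}' 20
python3 -m inch '{"rotation":[[0,0,0],[0,0,0]],"offset":[[0,0,0],[0,0,0]],"jaw":[1,1]}' 20
```

```text
clock: 30.52
position: [0.4543, -0.0058, 0.1817]
tool_rot: [-179.9, 0.1, -1.8]
ft_force: [-0.0, 0.0, 0.4]
grip_width: 0.0205
clock: 30.78
position: [0.4544, -0.006, 0.1821]
tool_rot: [-179.8, 0.1, -1.7]
ft_force: [0.4, -0.5, 1.4]
grip_width: 0.002
```

```bash
python3 -m inch '{"rotation":[[0,0,0],[0,0,0],[0,0,0]],"offset":[[0,3,-45],[0,0,-37],[0,0,0]],"jaw":[1,1,1]}' 20
python3 -m inch '{"rotation":[[0,0,0],[0,0,0],[0,0,0],[0,0,0]],"offset":[[12,0,0],[10,0,0],[8,0,0],[6,0,0]],"jaw":[1,1,1,1]}' 20
```

```text
clock: 31.15
position: [0.4576, -0.0046, 0.0983]
tool_rot: [-179.8, -0.1, -1.8]
ft_force: [-0.3, -0.2, 0.0]
grip_width: 0.0004
clock: 31.65
position: [0.4981, -0.0053, 0.1016]
tool_rot: [-179.8, -0.3, -1.9]
ft_force: [-2.6, -2.3, -0.5]
grip_width: 0.0008
```

```bash
python3 -m inch '{"rotation":[[0,0.3,0.2],[0,0,0],[0,0,0]],"offset":[[6,0,-1],[5,0,0],[4,0,0]],"jaw":[1,1,1]}' 20
python3 -m inch '{"rotation":[[0,0,0]],"offset":[[2,0,0]],"jaw":[1]}' 20; python3 -m inch '{"rotation":[[0,0,0]],"offset":[[2,0,0]],"jaw":[1]}' 20
```

```text
clock: 32.02
position: [0.5118, -0.0054, 0.1008]
tool_rot: [-179.9, 0.4, -1.6]
ft_force: [-8.7, -2.0, 7.0]
grip_width: 0.0009
clock: 32.15
position: [0.5131, -0.0054, 0.1008]
tool_rot: [-179.9, 0.6, -1.6]
ft_force: [-9.3, -1.8, 7.8]
grip_width: 0.0004
clock: 32.28
position: [0.5142, -0.0054, 0.1009]
tool_rot: [-179.9, 0.8, -1.6]
ft_force: [-7.5, -2.0, 6.9]
grip_width: 0.0004
```

Run:
```python
from h import *
c=cam("side"); cv2.imwrite("pics/s2.png",cv2.resize(c["frame"][120:320,200:450,::-1],None,fx=3,fy=3,interpolation=2))
```

```text
(no output)
```

View pics/s2.png

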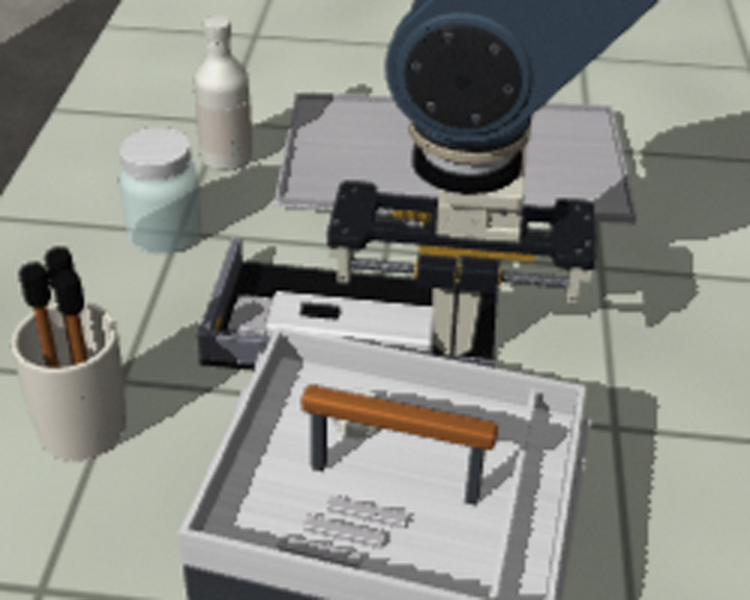

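Fingers sit behind the clipper's tail at (440,325); the blade at (245,315) is nearly at the end stop. Keep pushing gently.

```bash
for k in 1 2 3; do python3 -m inch '{"rotation":[[0,-0.4,0]],"offset":[[2.5,0,0]],"jaw":[1]}' 20|sed -n 2,4p; done
```

```text
position: [0.5164, -0.0055, 0.1009]
tool_rot: [-179.9, 0.5, -1.6]
ft_force: [-4.3, -1.4, 0.9]
position: [0.5187, -0.0055, 0.1009]
tool_rot: [-179.9, 0.1, -1.6]
ft_force: [-3.2, -2.3, 0.3]
position: [0.5212, -0.0056, 0.1008]
tool_rot: [-179.9, -0.2, -1.6]
ft_force: [-3.1, -2.8, -0.5]
```

```bash
python3 -m inch '{"rotation":[[0,0.2,0]],"offset":[[2,0,0]],"jaw":[1]}' 20; python3 -m inch '{"rotation":[[0,0,0]],"offset":[[1.5,0,0]],"jaw":[1]}' 20; python3 -m inch '{"rotation":[[0,0,0]],"offset":[[1.5,0,0]],"jaw":[1]}' 20
```

```text
clock: 32.83
position: [0.5231, -0.0057, 0.1007]
tool_rot: [-179.9, 0.0, -1.6]
ft_force: [-6.1, -3.3, 4.4]
grip_width: 0.0006
clock: 32.95
position: [0.5243, -0.0057, 0.1008]
tool_rot: [-179.9, 0.1, -1.6]
ft_force: [-6.2, -1.6, 4.3]
grip_width: 0.0006
clock: 33.08
position: [0.5256, -0.0057, 0.1008]
tool_rot: [-179.9, 0.2, -1.6]
ft_force: [-6.0, -1.8, 3.2]
grip_width: 0.0
```

```bash
python3 -m inch '{"rotation":[[0,-0.2,0]],"offset":[[2,0,0]],"jaw":[1]}' 20; python3 -m inch '{"rotation":[[0,-0.1,0]],"offset":[[2,0,0]],"jaw":[1]}' 20; python3 -m inch '{"rotation":[[0,-0.2,0]],"offset":[[2,0,0]],"jaw":[1]}' 20
```

```text
clock: 33.2
position: [0.5271, -0.0057, 0.1007]
tool_rot: [-179.9, 0.1, -1.5]
ft_force: [-12.0, -3.5, 9.1]
grip_width: 0.0009
clock: 33.33
position: [0.5274, -0.0057, 0.1007]
tool_rot: [-179.9, 0.3, -1.5]
ft_force: [-21.3, -3.6, 18.3]
grip_width: 0.0006
clock: 33.45
position: [0.5275, -0.0057, 0.1007]
tool_rot: [-179.9, 0.5, -1.5]
ft_force: [-17.0, -3.8, 16.0]
grip_width: 0.0004
```

Seated in x (force 20 N, no further motion). Back off, and look from the -y side.

```bash
python3 -m inch '{"rotation":[[0,-0.4,0],[0,0,0],[0,0,0],[0,0,0],[0,0,0]],"offset":[[-15,0,0],[-5,0,45],[0,-30,50],[40,-40,50],[40,-40,0]],"jaw":[1,1,0.8,0.4,0.4]}' 20
python3 -m inch '{"rotation":[[0,0,0],[0,0,0]],"offset":[[22,0,0],[0,0,0]],"jaw":[0.4,0.4]}' 20
python3 - <<'E'
from h import *
c=cam("wrist"); H=hsv(c); h,s,v=H[...,0],H[...,1],H[...,2]
print("clip",box(c,v>105,.042,(236,40,440,135)))
cv2.imwrite("pics/w8.png",cv2.resize(c["frame"][20:180,180:500,::-1],None,fx=2.4,fy=2.4,interpolation=2))
E
```

```text
clock: 34.08
position: [0.5824, -0.1092, 0.2435]
tool_rot: [-179.9, -0.3, -1.3]
ft_force: [0.5, 0.4, 0.1]
grip_width: 0.0258
clock: 34.33
position: [0.6075, -0.1118, 0.2446]
tool_rot: [-179.9, -0.6, -1.5]
ft_force: [-0.2, 1.0, -0.3]
grip_width: 0.0455
clip (array([624.3,  -2.5]), array([ 46.7, 161.4]), 178.7)
```

View pics/w8.png

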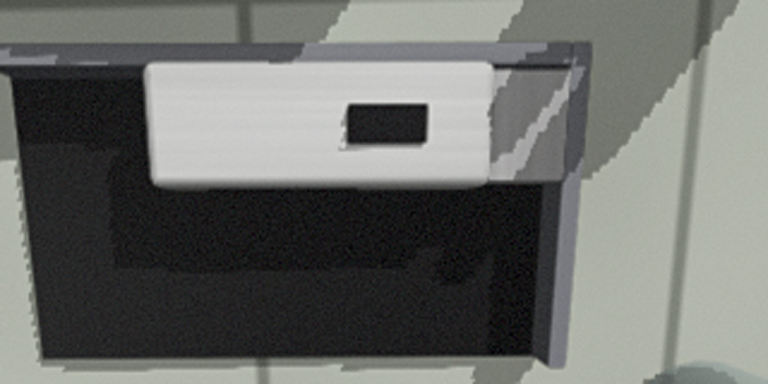

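It looks flush on both stops (blade at (565,125) against the end stop, flank at v≈62 against the side stop). A light repeat push in y, to undo any gap left by the x push.

```bash
python3 -m inch '{"rotation":[[0,0.6,0],[0,0,0],[0,0,0],[0,0,0],[0,0,0]],"offset":[[0,25,-45],[0,0,-45],[0,0,-45],[0,0,-8],[0,20,0]],"jaw":[0.4,0.4,0.4,0.4,0.4]}' 20
```

```text
clock: 35.0
position: [0.6043, -0.0642, 0.1004]
tool_rot: [-179.9, -0.1, -1.4]
ft_force: [0.4, 0.5, 1.1]
grip_width: 0.0556
```

```bash
python3 -m inch '{"rotation":[[0,0,0],[0,0,0],[0,0,0]],"offset":[[0,12,0],[0,8,0],[0,5,0]],"jaw":[0.4,0.4,0.4]}' 20;python3 -m inch '{"rotation":[[0,0,0]],"offset":[[0,2,0]],"jaw":[0.4]}'; python3 -m inch '{"rotation":[[0,0,0]],"offset":[[0,1.5,0]],"jaw":[0.4]}'
```

```text
clock: 35.38
position: [0.6056, -0.0356, 0.1046]
tool_rot: [-180.0, -0.4, -1.3]
ft_force: [0.8, -0.9, -0.2]
grip_width: 0.0557
clock: 35.5
position: [0.6056, -0.035, 0.105]
tool_rot: [179.8, -0.5, -1.2]
ft_force: [-2.1, -25.0, -2.0]
grip_width: 0.0556
clock: 35.62
position: [0.6056, -0.035, 0.1052]
tool_rot: [179.7, -0.5, -1.2]
ft_force: [-0.5, -10.5, -3.7]
grip_width: 0.0556
```

Contact exactly where expected, so flush. Retreat and do a last look from above.

```bash
python3 -m inch '{"rotation":[[0,0,0],[0,0,0],[0,0,0],[0,0,0],[0,0,0]],"offset":[[0,-20,0],[0,-20,40],[-15,-30,50],[-30,-45,50],[-30,-45,40]],"jaw":[0.4,0.4,0.4,0.4,0.4]}' 20
python3 -m inch '{"rotation":[[0,0,0],[0,0,0],[0,0,0],[0,0,0],[0,0,0]],"offset":[[-35,-45,0],[-40,-45,0],[-40,-45,0],[-40,-45,0],[0,0,0]],"jaw":[0.4,0.4,0.4,0.4,0.4]}' 20
python3 - <<'E'
from h import *
c=cam("top"); H=hsv(c); h,s,v=H[...,0],H[...,1],H[...,2]
print("handle",box(c,(h<18)&(s>120)&(v>60),.133,(190,170,240,260)),"clip",box(c,v>100,.042,(298,148,335,245)))
cv2.imwrite("pics/t3.png",cv2.resize(c["frame"][90:330,150:500,::-1],None,fx=2.2,fy=2.2,interpolation=2))
E
```

```text
clock: 36.25
position: [0.5364, -0.1883, 0.276]
tool_rot: [179.7, -0.4, -1.1]
ft_force: [-0.2, -0.5, -0.1]
grip_width: 0.0561
clock: 36.88
position: [0.3736, -0.3792, 0.2819]
tool_rot: [179.4, -0.9, -1.4]
ft_force: [0.9, -0.3, 0.3]
grip_width: 0.056
handle (array([544.6, 172.8]), array([ 12.1, 115.4]), 171.6) clip (array([622.4,  -8.3]), array([ 41.2, 160.4]), 1.3)
```

View pics/t3.png

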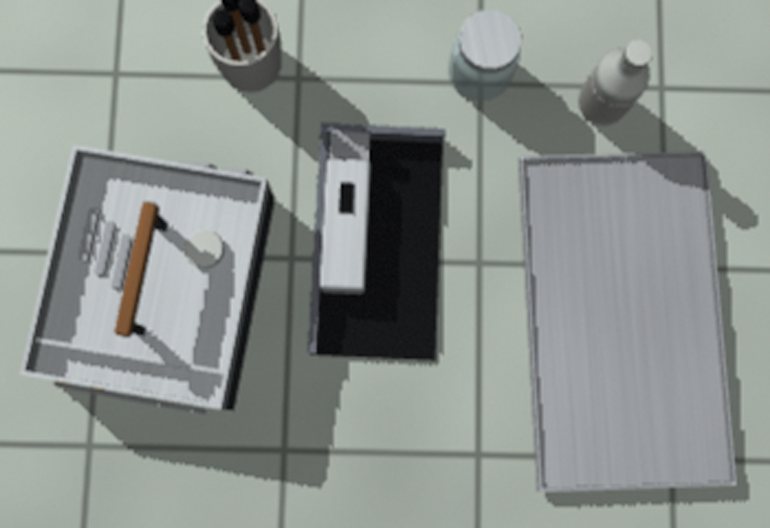

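Tray shut (handle within 0.1 mm of its starting reading), clipper in the corner of both stops, steel tray empty, the bystanders untouched. A last stillness check, then hand in.

```bash
python3 -m inch '{"rotation":[[0,0,0],[0,0,0],[0,0,0],[0,0,0],[0,0,0]],"offset":[[0,0,0],[0,0,0],[0,0,0],[0,0,0],[0,0,0]],"jaw":[0.4,0.4,0.4,0.4,0.4]}' 20
python3 - <<'E'
from h import *
from station import workorder
c=cam("top"); v=hsv(c)[...,2]; b=box(c,v>100,.042,(298,148,335,245)); print(b)
if abs(b[0]-[622.4,-8.3]).max()<2: print(workorder.close_job())
E
```

```text
clock: 37.55
position: [0.3769, -0.3758, 0.282]
tool_rot: [179.5, -1.0, -1.0]
ft_force: [0.2, 0.2, 1.1]
grip_width: 0.0558
(array([622.4,  -8.3]), array([ 41.2, 160.4]), 1.3)
the job is handed in; nothing more can be done
None
```

The job is done and handed in at about 37.6 s. I swung the top tray fully open, packed the comb and the trimmer, the only two things on the steel tray, and shut the tray again. Then I pushed the clipper flush against the side stop and the end stop, and repeated the side push lightly.

**Last checks:**
- **Top tray:** the handle reads (544.6, 172.8) mm from above, against (544.6, 172.9) at the start. Force rose with no further travel at the closed end.
- **Clipper:** each push stopped moving at roughly 16–25 N. It looked flush from close by and stayed put over the last 0.6 s before hand-in. I saw no sign that it was knocked aside.
- **The rest:** the steel tray is empty, and the brush holder, jar and lotion bottle look untouched.

**Did not go cleanly:**
- At the open end stop the wrist force briefly reached about 109 N, under the 120 N limit, and I backed off at once.
- The last top view gave the clipper a yaw of +1.3°, but the pad and the wrist view say about −1.4°. I put that down to shadow on the blade, because the stops' contact positions agree.

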